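# Clamp the sample in the bench press with its lever bolt

## Task

The little blue sample press is not clamped yet. Turn its lever-headed bolt clockwise (seen from above) until the bolt's foot sits snug on the aluminium pressing plate, firm but never forced, then fold the lever all the way down so that it is locked, and let go. Do not fold the lever before the bolt is snug, and do not disturb the other things on the table.

Things in the scene. Friction and masses are not known exactly. Their poses are not given: they have to be found in the camera images.
- sample_press: The fixed press: a blue base 130 (x) x 176 (y) x 18 mm high on the table, two steel columns of 16 mm diameter at y = +-62 mm and a blue bridge (34 x 154 mm) across them, 70 to 90 mm above the table (column nuts to 96 mm). Origin: centre of the underside, on the bolt's axis, which is vertical; z up. It stands in a different place and yaw each time.
- spindle: The lever bolt with foot (steel disc, 44 mm diameter, below the bridge) and lever: this frame sinks with the thread but does not turn; origin on the bolt's axis. Running free it takes 0.06 N m; once the foot bears, friction resists turning either way by about 0.1 N m more per 0.12 rad (at a standstill the moment may first dip, friction holding what the arm overshot).
- press_plate: The loose aluminium pressing plate under the foot, 100 x 100 x 12 mm with four ears that straddle the columns, 0.6 kg; origin at the centre of its underside. It lies on a cork-coloured sample tile whose thickness differs by up to 2.4 mm from start to start, so that the foot meets the plate after 0.7 to 4.1 rad of turning; where exactly must be felt.
- screw (a joint): How far the bolt has been turned, rad; grows clockwise seen from above, 1 mm down per rad. Starts between 0 and 0.8; the foot meets the plate somewhere between 1.5 and 4.1. Snug is 0.3 to 0.8 rad past the first touch; from about 1.2 rad past it the bolt is forced. It stays where it is left, and folding the lever does not turn it.
- lever (a joint): The lever's fold, rad: 0 = open (its lower half upright), 1.3 = stop, fully folded. It turns about a horizontal axle at the lever_pivot and stays where it is left (stiff: 0.2 N m, so about 3 N at the tip). Folding it works a cam that adds about 25 N to the pressure of the foot on the plate.
- lever_pivot (a point): The middle of the lever's axle, on the bolt's axis, 118 mm above the table when the bolt is at 0. Its frame belongs to the lever: z along the lever's lower half (up when open), x horizontal towards the side to which the lever folds when open, y along the axle. So the folding side turns with the bolt.
- lever_grip (a point): A point in the lever's upright lower half, 38 mm along z from the pivot, on the bolt's axis when the lever is open: the place to grip for turning. The lower half is a black bar 12 mm thick (along y) and 20 mm wide (along x), from 9 to 52 mm from the pivot; the fork below it reaches 9 mm above the pivot. Axes as lever_pivot.
- lever_tip (a point): The red end of the lever: the upper half (18 mm wide, 12 mm thick, 40 mm long) leans 0.5 rad out of the lower half towards the folding side; this point lies 18 mm along x and 79 mm along z from the pivot in the lever's frame, 6 mm short of the end. Folded down, it lies about 3 mm above the pivot's height and 81 mm out from the bolt's axis. Axes as lever_pivot.
- syringe: a clear syringe lying on the table, 114 mm long; a bystander.
- marker_pen: a green and white marker pen lying on the table, 135 mm long; a bystander.
- jar_cap_1: a small bare metal jar cap, 43 mm across; a bystander.
- petri_1: a shallow dish with yellow-brown filling, 88 mm across; a bystander.
- mini_jar_5: a small glass jar, 66 mm high; a bystander.

How it is judged:
On the way, in this order (a step that is already met when the one before it is completed fails the run):
1. the bolt is snug while the lever is still open: the foot presses on the plate with more than 10 N (contact force between spindle and press_plate above 10 N and value of joint lever below 0.25 rad), for 0.2 s.
2. the lever is folded down (beyond 1.2 rad) (value of joint lever above 1.2 rad), for 0.2 s.
At the end, for the whole second after the job is handed in: the lever is folded beyond 1.2 rad (stop at 1.3) and stays there, and the foot clamps the plate with 30 to 110 N (value of joint lever above 1.2 rad and contact force between spindle and press_plate between 30 and 110 N and velocity of joint screw below 0.1 rad/s); the robot touches nothing.
It fails at once if the bolt is forced: the foot presses on the plate with more than 65 N while the lever is still open, or with more than 110 N at any time (contact force between spindle and press_plate above 110 N or (contact force between spindle and press_plate above 65 N and value of joint lever below 0.25 rad)).
It fails at once if the lever is folded (beyond 0.5 rad) while the foot does not yet press on the plate (value of joint lever above 0.5 rad and contact force between spindle and press_plate below 3 N).
It fails at once if a bystander (syringe, marker pen, jar cap, dish or small jar) is moved by more than 30 mm (distance of any of syringe, marker_pen, jar_cap_1, petri_1, mini_jar_5 from where it was at the start of the episode above 0.03 m).
It also fails if it takes over 72 s, if anything falls off the work surface, if the arm or the gripper's body presses on something with over 40 N, if the wrist force passes 120 N, or if a joint passes its speed limit or range.

## Robot

A 6-joint arm with a two-finger parallel gripper is mounted at the origin on a cart in front of the work surface, level with it; the furniture and walls round the work are solid. World frame = base frame: x ahead of the robot, y to its left, z up, the work surface at z = 0. Lengths are in m, angles in rad, forces in N, time in s.
With the tool pointing down it reaches from about 0.25 to 0.85 m from the base axis. Payload 12.5 kg.
Tool frame: the origin (TCP) lies between the finger pads; the fingertips stand 11 mm ahead of it and the grasp point (between the pads) lies 8 mm behind it; z points along the fingers, y is the line along which they close (so a half turn about z gives the same grasp; the last joint's range is limited). The gripper opens to 93 mm and grips with 3 to 60 N. Pads are 15 mm wide; open, the fingers measure 128 mm over their backs; the gripper's body (75 mm by 188 mm) begins 65 mm behind the grasp point.
Start: joints at [1.188, 0.351, 1.652, -0, 1.139, -0.085], TCP at [0.161, 0.526, 0.207] pointing down, gripper open.
Joint ranges: [-2.75, 2.75], [-0.79, 2.1], [0.01, 2.65], [-1.57, 4.71], [0.07, 3.14], [-2.87, 2.87]. Speed limits (rad/s): [2.22, 2.22, 2.79, 3.14, 3.14, 3.14].

## Interface

Orientations are given as a rotation vector (axis times angle).
In Python, from workcell import r gives the robot as it stands. The module is installed in compiled form; this text tells all that it offers.
- The arm moves only by the tool arm_command, never from a script. Its argument "targets" is a list of rows, each a list of 7 numbers: the opening, from 0 (shut) to 1 (fully open), then the shift along the tool's x, y, z normalised to -1 to 1, where 1 is 250 mm, then the turn, a rotation vector about the tool's x, y, z normalised to -1 to 1, where 1 is 30 degrees. A call has 1 to 20 rows; each row shifts and turns the commanded pose from where the row before left it, along the tool's axes as they then stand; what a row does not reach is not made up. A row lasts 1/8 s, in which the tool goes at most 62.5 mm and 10.7 degrees, less where a joint would pass 70% of its speed; a pose out of reach is approached as far as the arm can. A call with a number of a shift or a turn outside -1 to 1 is refused whole. A call with a gripper value outside its range is refused whole. The fingers move at their own pace and stop on an object; "force" is the grip in N (left out, the last holds). Time passes only in rows, so rows that do not move let the fingers close. It gives the time, the measured TCP pose, the force, the opening and the grip force at its end, in the units of the state.
- r.state(): the state, without advancing time (a new reading comes with each control period).
- r.grab_frame(name): name is "scene" or "top" or "wrist"; returns (picture, depth): 480x640x3 uint8, red, green, blue; 480x640 float32, m along the optical axis (not along the pixel's ray), 0 where there is no reading.
- r.camera_model(name): a dict with "intrinsics" (3x3 intrinsics, pixels), "pose" (4x4, takes a point from camera to world coordinates). Camera axes: x right, y down, z forward; pixel columns grow to the right and rows downward; lengths in m; the calibration is good to about 2 mm. A picture is of the moment at which its call begins: read the wrist's pose just before it. camera_model takes no time and is no camera call; for the wrist camera it gives the pose at the moment of the call.
- r.sign_off(): hands the job in; it is judged then, once.
The state is a dict: "t": time; "joint_positions": joint angles; "dq": joint speeds; "joint_torque": joint torques, N m; "tcp_pos": TCP position; "tcp_rot": TCP orientation; "force": force on the tool from outside, world axes, zero at the start; "torque": the same for the moment, N m; "finger_gap": finger opening in m; "grip_force": force on a finger pad.
Only numpy, scipy, OpenCV 4.12 (cv2) and the standard library are available. Lean on these libraries where they do the work, as an engineer would, in place of code of your own. Each camera call takes 0.05 s, during which the arm holds its last target. There are 200 camera calls.

## Working session

There is one attempt and no reset: what is moved stays moved. The work goes in short steps, Python scripts to look and compute and a tool call to move; the robot and the scene stay as the last step left them, time stands still between calls to the robot, and variables do not carry over. Pictures are saved under pics/ and viewed, at most 10 in all, crops included, and the job is handed in when it is done.

Besides the shell and the picture viewer there is one more tool, called after ">>>" by a JSON object that holds its "fn" and its "kwargs", one argument or row to a line. arm_command: Moves the arm, as the interface text tells. Scaled input: -1 to 1 covers 250 mm each way for a shift and 30 degrees each way for a turn. Its arguments: {"type":"object","properties":{"targets":{"type":"array"},"force":{"type":"number"}},"required":["targets"]}

```bash
mkdir -p pics; python3 - <<'E'
from workcell import r
import cv2,numpy as np
s=r.state();print({k:np.round(v,3).tolist() for k,v in s.items()})
for n in("scene","top"):
    p,d=r.grab_frame(n);m=r.camera_model(n);np.savez(f"{n}.npz",p=p,d=d,K=m["intrinsics"],T=m["pose"])
    print(n,np.round(m["pose"],3).tolist(),m["intrinsics"][0][0])
    cv2.imwrite(f"pics/{n}0.png",p[:,:,::-1])
E
```

```text
{'t': 0.0, 'joint_positions': [1.188, 0.351, 1.652, 0.0, 1.139, -0.085], 'dq': [0.001, -0.001, 0.0, -0.001, 0.001, -0.001], 'joint_torque': [-0.002, -49.733, -28.524, 0.07, 0.026, -0.0], 'tcp_pos': [0.161, 0.525, 0.206], 'tcp_rot': [-0.466, -3.107, 0.002], 'force': [-0.745, -0.086, 0.074], 'torque': [-0.018, -0.019, 0.006], 'grip_force': 0.0, 'finger_gap': 0.093}
scene [[0.802, -0.388, 0.454, 0.001], [-0.597, -0.534, 0.598, -0.703], [0.01, -0.751, -0.66, 0.849], [0.0, 0.0, 0.0, 1.0]] 518.0791865948053
top [[-0.009, -0.99, 0.14, 0.369], [-1.0, 0.007, -0.012, -0.031], [0.011, -0.14, -0.99, 1.301], [0.0, 0.0, 0.0, 1.0]] 485.3162314623694
```

View pics/scene0.png

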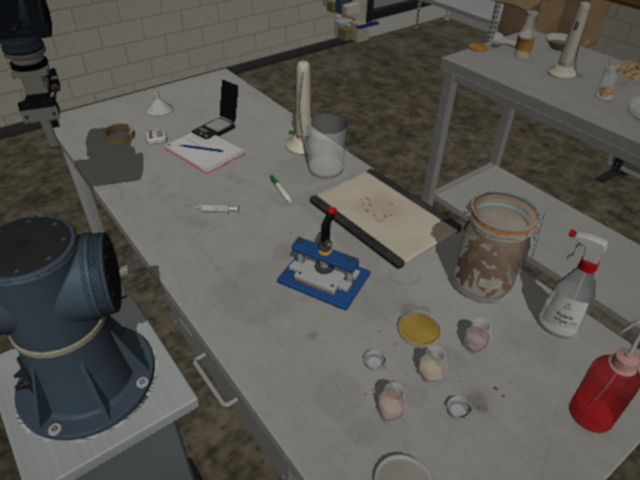

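View pics/top0.png

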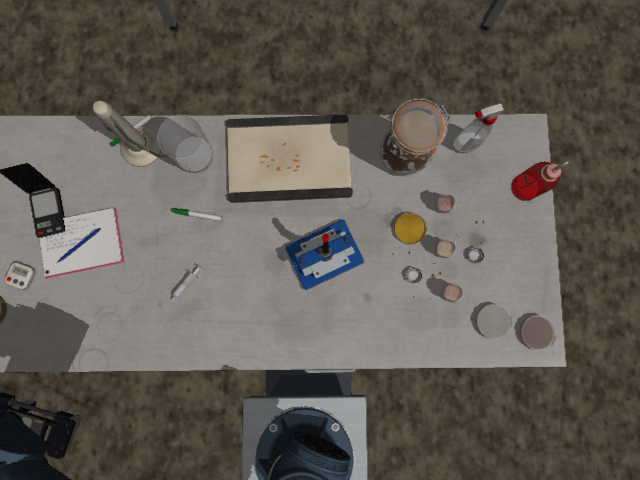

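The scene view shows the blue press near (323,275) with its lever upright and the red tip at (332,210). The top view shows it at (326,253) with the red tip at (326,238). Bystanders are clear of it by more than 15 cm.

```bash
cat > h.py <<'E'
import numpy as np,cv2
def load(n):
    z=np.load(n+".npz");return z["p"],z["d"],z["K"],z["T"]
def ray(K,T,uv):
    d=T[:3,:3]@np.linalg.inv(K)@[uv[0],uv[1],1.];return T[:3,3],d
def plane(K,T,uv,z):
    o,d=ray(K,T,uv);return o+d*(z-o[2])/d[2]
def tri(a,b):
    A=[];y=[]
    for o,d in(a,b):
        d=d/np.linalg.norm(d);P=np.eye(3)-np.outer(d,d);A.append(P);y.append(P@o)
    return np.linalg.lstsq(np.vstack(A),np.hstack(y),rcond=None)[0]
def cloud(d,K,T,m):
    v,u=np.nonzero(m&(d>0));z=d[v,u];c=np.linalg.inv(K)@np.vstack([u*z,v*z,z]);return (T[:3,:3]@c).T+T[:3,3]
def hsv(p):return cv2.cvtColor(np.ascontiguousarray(p),cv2.COLOR_RGB2HSV)
def red(p):
    h=hsv(p);return ((h[...,0]<6)|(h[...,0]>174))&(h[...,1]>170)&(h[...,2]>70)
def blue(p):
    h=hsv(p);return (abs(h[...,0].astype(int)-110)<14)&(h[...,1]>150)&(h[...,2]>50)
E
python3 - <<'E'
from h import *
box={"top":(270,205,380,300),"scene":(265,195,385,315)};rr=[]
for n in box:
    p,d,K,T=load(n);a=box[n];w=np.zeros(d.shape,bool);w[a[1]:a[3],a[0]:a[2]]=1
    m=red(p)&w;v,u=np.nonzero(m);c=(u.mean(),v.mean());rr.append(ray(K,T,c));P=cloud(d,K,T,m)
    print(n,"red",len(u),c,P.mean(0).round(4))
    P=cloud(d,K,T,blue(p)&w)
    for lo,hi in((.08,.097),(.01,.024)):
        q=P[(P[:,2]>lo)&(P[:,2]<hi)];R=cv2.minAreaRect((q[:,:2]*1000).astype(np.float32));print(lo,len(q),R,q[:,2].mean())
    # dark lever by height
    Q=cloud(d,K,T,w)
    for lo in(.1,.115,.13,.145,.16,.175,.19):
        q=Q[(Q[:,2]>lo)&(Q[:,2]<lo+.015)];print(lo,len(q),q.mean(0).round(4) if len(q) else "")
print("tri",tri(*rr))
E
```

```text
top red 36 (np.float64(325.1388888888889), np.float64(237.72222222222223)) [ 0.5384 -0.0545  0.1997]
0.08 568 ((522.2569580078125, -55.133644104003906), (33.15869140625, 153.02857971191406), 24.726024627685547) 0.0894398406975485
0.01 1051 ((522.9186401367188, -55.43794250488281), (127.5581283569336, 173.2951202392578), 24.868139266967773) 0.017904681258103582
0.1 25 [ 0.5157 -0.0547  0.1054]
0.115 36 [ 0.5215 -0.0541  0.1238]
0.13 6 [ 0.5149 -0.0569  0.1357]
0.145 3 [ 0.5134 -0.0549  0.1541]
0.16 15 [ 0.5153 -0.0551  0.169 ]
0.175 22 [ 0.5228 -0.0538  0.182 ]
0.19 52 [ 0.537  -0.0546  0.1982]
scene red 49 (np.float64(331.7142857142857), np.float64(210.24489795918367)) [ 0.5349 -0.0571  0.1974]
0.08 601 ((518.453369140625, -57.615394592285156), (29.099510192871094, 150.4800262451172), 24.84568977355957) 0.0884027982245611
0.01 981 ((519.442138671875, -57.77379608154297), (125.0997085571289, 171.67367553710938), 24.61327362060547) 0.01843363038394601
0.1 74 [ 0.5175 -0.0574  0.1066]
0.115 79 [ 0.5198 -0.0602  0.1231]
0.13 52 [ 0.5199 -0.0583  0.1371]
0.145 55 [ 0.5191 -0.0585  0.1524]
0.16 63 [ 0.5201 -0.0579  0.1676]
0.175 73 [ 0.5275 -0.0572  0.1825]
0.19 71 [ 0.5355 -0.0563  0.1973]
tri [ 0.53849637 -0.05416537  0.19405543]
```

>>> {"fn": "arm_command", "kwargs": {
  "targets": [
    [1,0,0,-0.2,0,0,0],
    [1,0,0,-0.2,0,0,0],
    [1,-0.1285,-0.1125,0,0,0,0],
    [1,-0.1285,-0.1125,0,0,0,0],
    [1,-0.1285,-0.1125,0,0,0,0],
    [1,-0.1285,-0.1125,0,0,0,0],
    [1,-0.1285,-0.1125,0,0,0,0],
    [1,-0.1285,-0.1125,0,0,0,0],
    [1,-0.1285,-0.1125,0,0,0,0],
    [1,-0.1285,-0.1125,0,0,0,0],
    [1,-0.1285,-0.1125,0,0,0,0],
    [1,-0.1285,-0.1125,0,0,0,0],
    [1,-0.1285,-0.1125,0,0,0,0],
    [1,-0.1285,-0.1125,0,0,0,0],
    [1,-0.1285,-0.1125,0,0,0,0],
    [1,-0.1285,-0.1125,0,0,0,0],
    [1,-0.1285,-0.1125,0,0,0,0],
    [1,-0.1285,-0.1125,0,0,0,0]
  ]
}}

```text
t: 2.35
tcp_pos: [0.5211, -0.0565, 0.3063]
tcp_rot: [-0.466, -3.106, -0.0]
force: [-0.4, 0.2, 0.0]
finger_gap: 0.0929
grip_force: 0.0
```

>>> {"fn": "arm_command", "kwargs": {
  "targets": [
    [1,0,0,0,0,0,-0.283],
    [1,0,0,0,0,0,-0.283],
    [1,0,0,0,0,0,0],
    [1,0,0,0,0,0,0]
  ],
  "force": 20
}}

```text
t: 2.85
tcp_pos: [0.5206, -0.0551, 0.3064]
tcp_rot: [-0.007, -3.141, -0.0]
force: [-0.2, 0.4, 0.8]
finger_gap: 0.0928
grip_force: 0.0
```

```bash
cat > look.py <<'E'
from workcell import r
from h import *
import sys
from scipy.spatial.transform import Rotation as R
s=r.state();M=R.from_rotvec(s["tcp_rot"]).as_matrix()
print("t",s["t"],"tcp",np.round(s["tcp_pos"],4),"j",np.round(s["joint_positions"],3),"yang",np.degrees(np.arctan2(M[1,1],M[0,1])),"z",M[:,2].round(3),"f",np.round(s["force"],2),np.round(s["torque"],3),"grip",s["grip_force"],s["finger_gap"])
for n in sys.argv[2:]:
    m=r.camera_model(n);p,d=r.grab_frame(n);np.savez(n+".npz",p=p,d=d,K=m["intrinsics"],T=m["pose"]);cv2.imwrite(f"pics/{n}{sys.argv[1]}.png",p[:,:,::-1])
    if n=="wrist":print(np.round(m["pose"],3).tolist())
E
python3 look.py 1 wrist
```

```text
t 2.85 tcp [ 0.5206 -0.0551  0.3064] j [-0.194  0.216  1.583 -0.     1.343 -1.761] yang 89.74335639674023 z [-0.  0. -1.] f [-0.23  0.42  0.76] [ 0.014  0.042 -0.004] grip 0.0 0.09281163697076339
[[0.005, 0.962, 0.272, 0.446], [1.0, -0.005, -0.001, -0.054], [-0.0, 0.272, -0.962, 0.485], [0.0, 0.0, 0.0, 1.0]]
```

View pics/wrist1.png

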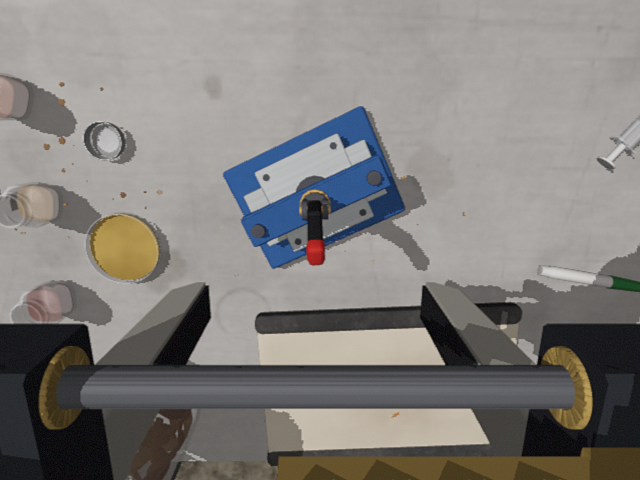

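The wrist view shows the lever almost square to the fingers. The pivot is near (314,203), the red tip at (316,252) and the bridge between (260,231) and (374,178).

```bash
python3 - <<'E'
from h import *
p,d,K,T=load("wrist");w=np.zeros(d.shape,bool);w[95:275,210:420]=1
P=cloud(d,K,T,blue(p)&w)
for lo,hi in((.08,.097),(.01,.024)):
    q=P[(P[:,2]>lo)&(P[:,2]<hi)];print(len(q),cv2.minAreaRect((q[:,:2]*1000).astype(np.float32)),q[:,2].mean())
v,u=np.nonzero(red(p)&w);rw=ray(K,T,(u.mean(),v.mean()));print(u.mean(),v.mean())
P=cloud(d,K,T,red(p)&w);print("red",len(P),P.mean(0),P.min(0),P.max(0))
a=load("top");rt=ray(a[2],a[3],(325.14,237.72));print("tri",tri(rw,rt))
g=hsv(p)[...,2]<60
Q=cloud(d,K,T,w)
for lo in np.arange(.1,.21,.01):
    q=Q[(Q[:,2]>lo)&(Q[:,2]<lo+.01)]
    if len(q):print(lo.round(3),len(q),q.mean(0).round(4),np.percentile(q,2,axis=0).round(4)[:2],np.percentile(q,98,axis=0).round(4)[:2])
E
```

```text
3738 ((520.9360961914062, -53.566436767578125), (33.99555969238281, 151.55458068847656), 24.939390182495117) 0.08945030161277735
5012 ((521.5458374023438, -55.00482177734375), (127.62162017822266, 173.44801330566406), 24.764490127563477) 0.01830457737847915
315.20403022670024 251.29974811083125
red 396 [ 0.5359543  -0.0544606   0.19978965] [ 0.52769758 -0.06054024  0.19335101] [ 0.54706056 -0.04871473  0.20401424]
tri [ 0.54060301 -0.05466329  0.18521006]
0.1 158 [ 0.5122 -0.0546  0.1051] [ 0.5082 -0.0676] [ 0.5191 -0.0423]
0.11 36 [ 0.515  -0.0552  0.1166] [ 0.5122 -0.0676] [ 0.5262 -0.0415]
0.12 269 [ 0.5201 -0.0544  0.1248] [ 0.5117 -0.0681] [ 0.529 -0.041]
0.13 29 [ 0.5121 -0.0547  0.135 ] [ 0.5115 -0.0601] [ 0.514  -0.0493]
0.14 33 [ 0.5122 -0.0548  0.1452] [ 0.5115 -0.0604] [ 0.5139 -0.0495]
0.15 28 [ 0.5122 -0.0547  0.1546] [ 0.5116 -0.0603] [ 0.5133 -0.0496]
0.16 85 [ 0.5131 -0.0548  0.1669] [ 0.5115 -0.0601] [ 0.5167 -0.049 ]
0.17 158 [ 0.5178 -0.0546  0.1747] [ 0.5137 -0.06  ] [ 0.5214 -0.0491]
0.18 152 [ 0.5235 -0.0543  0.1852] [ 0.5205 -0.0599] [ 0.527  -0.0485]
0.19 316 [ 0.5349 -0.0541  0.1965] [ 0.526  -0.0605] [ 0.547  -0.0472]
0.2 196 [ 0.5353 -0.054   0.2017] [ 0.5308 -0.0597] [ 0.5409 -0.0487]
```

>>> {"fn": "arm_command", "kwargs": {
  "targets": [
    [1,-0.005,0,0.13,0,0,0],
    [1,0,0,0.13,0,0,0],
    [1,0,0,0.13,0,0,0],
    [1,0,0,0.13,0,0,0],
    [1,0,0,0.112,0,0,0],
    [1,0,0,0,0,0,0],
    [0,0,0,0,0,0,0],
    [0,0,0,0,0,0,0],
    [0,0,0,0,0,0,0],
    [0,0,0,0,0,0,0],
    [0,0,0,0,0,0,0],
    [0,0,0,0,0,0,0],
    [0,0,0,0,0,0,0]
  ],
  "force": 40
}}

```text
t: 4.53
tcp_pos: [0.5219, -0.0552, 0.1485]
tcp_rot: [-0.002, -3.142, -0.0]
force: [0.3, -0.1, 0.5]
finger_gap: 0.0275
grip_force: 0.0
```

```bash
python3 look.py 2
```

```text
t 4.525 tcp [ 0.5219 -0.0552  0.1485] j [-0.194  0.376  1.775  0.     0.991 -1.763] yang 89.91860030757839 z [-0.  0. -1.] f [ 0.3  -0.08  0.54] [0.013 0.019 0.091] grip 0.0 0.02751968099692847
```

>>> {"fn": "arm_command", "kwargs": {
  "targets": [
    [0,0,0,0,0,0,0],
    [0,0,0,0,0,0,0],
    [0,0,0,0,0,0,0],
    [0,0,0,0,0,0,0],
    [0,0,0,0,0,0,0],
    [0,0,0,0,0,0,0]
  ],
  "force": 50
}}

```text
t: 5.28
tcp_pos: [0.5219, -0.0554, 0.1485]
tcp_rot: [-0.002, -3.142, 0.0]
force: [0.2, -3.8, 0.1]
finger_gap: 0.0116
grip_force: 50.0
```

```bash
python3 look.py 3
```

```text
t 5.275 tcp [ 0.5219 -0.0554  0.1485] j [-0.194  0.376  1.775 -0.     0.991 -1.764] yang 89.92175236760535 z [-0. -0. -1.] f [ 0.19 -3.79  0.12] [-0.935  0.086  0.071] grip 49.97288502752781 0.01162050829296346
```

>>> {"fn": "arm_command", "kwargs": {
  "targets": [
    [0,0,0,0.0003,0,0,0.133],
    [0,0,0,0.0003,0,0,0.133],
    [0,0,0,0.0003,0,0,0.133],
    [0,0,0,0.0003,0,0,0.133],
    [0,0,0,0,0,0,0],
    [0,0,0,0,0,0,0]
  ]
}}

```text
t: 6.02
tcp_pos: [0.5219, -0.0554, 0.1482]
tcp_rot: [-0.436, -3.111, 0.0]
force: [-1.3, -5.5, -1.3]
finger_gap: 0.0118
grip_force: 50.0
```

```bash
python3 look.py 4
```

```text
t 6.025 tcp [ 0.5219 -0.0554  0.1482] j [-0.194  0.376  1.775 -0.     0.991 -1.486] yang 74.04193889922793 z [-0. -0. -1.] f [-1.3  -5.49 -1.29] [-1.196  0.262 -0.071] grip 49.98016655445099 0.011787513474504565
```

>>> {"fn": "arm_command", "kwargs": {
  "targets": [
    [0,0,0,0.0003,0,0,0.133],
    [0,0,0,0.0003,0,0,0.133],
    [0,0,0,0.0003,0,0,0.133],
    [0,0,0,0.0003,0,0,0.133],
    [0,0,0,0,0,0,0],
    [0,0,0,0,0,0,0]
  ]
}}

```text
t: 6.78
tcp_pos: [0.5218, -0.0555, 0.1479]
tcp_rot: [-0.864, -3.02, 0.001]
force: [-0.3, -5.7, 0.1]
finger_gap: 0.012
grip_force: 50.0
```

```bash
python3 look.py 5
```

```text
t 6.775 tcp [ 0.5218 -0.0555  0.1479] j [-1.940e-01  3.760e-01  1.775e+00 -1.000e-03  9.900e-01 -1.208e+00] yang 58.08207452431044 z [-0. -0. -1.] f [-0.29 -5.7   0.05] [-1.421  0.337 -0.034] grip 49.9807445704937 0.011957288387226313
```

>>> {"fn": "arm_command", "kwargs": {
  "targets": [
    [0,-0.001,-0.0017,0.0003,0,0,0],
    [0,0,0,0.0003,0,0,0.133],
    [0,0,0,0.0003,0,0,0.133],
    [0,0,0,0.0003,0,0,0.133]
  ]
}}

```text
t: 7.28
tcp_pos: [0.5218, -0.0558, 0.1477]
tcp_rot: [-1.177, -2.912, 0.0]
force: [-1.8, -4.7, 1.0]
finger_gap: 0.0116
grip_force: 50.0
```

```bash
python3 look.py 6
```

```text
t 7.275 tcp [ 0.5218 -0.0558  0.1477] j [-0.195  0.377  1.775 -0.     0.99  -0.997] yang 45.97375692599942 z [-0. -0. -1.] f [-1.77 -4.67  0.99] [-1.024  0.554  0.036] grip 49.97274197638035 0.011628652768878874
```

>>> {"fn": "arm_command", "kwargs": {
  "targets": [
    [0,0,0,0.0003,0,0,0.133],
    [0,0,0,0.0003,0,0,0.133],
    [0,0,0,0.0003,0,0,0.133]
  ]
}}

```text
t: 7.65
tcp_pos: [0.5217, -0.0558, 0.1475]
tcp_rot: [-1.475, -2.773, 0.001]
force: [-1.9, -5.0, 2.5]
finger_gap: 0.0116
grip_force: 50.0
```

```bash
python3 look.py 7
```

```text
t 7.65 tcp [ 0.5217 -0.0558  0.1475] j [-0.195  0.377  1.776 -0.     0.989 -0.789] yang 34.00599646962516 z [-0.001 -0.    -1.   ] f [-1.93 -4.96  2.47] [-1.061  0.637  0.035] grip 49.9734178930521 0.011551821897966354
```

>>> {"fn": "arm_command", "kwargs": {
  "targets": [
    [0,-0.0012,-0.0018,0.0003,0,0,0],
    [0,0,0,0.0003,0,0,0.133],
    [0,0,0,0.0003,0,0,0.133],
    [0,0,0,0.0003,0,0,0.133]
  ]
}}

```text
t: 8.15
tcp_pos: [0.5216, -0.056, 0.1473]
tcp_rot: [-1.754, -2.606, -0.0]
force: [-2.0, -3.2, 2.1]
finger_gap: 0.0115
grip_force: 50.0
```

```bash
python3 look.py 8
```

```text
t 8.15 tcp [ 0.5216 -0.056   0.1473] j [-0.196  0.377  1.776  0.     0.989 -0.582] yang 22.09507980919552 z [-0.  0. -1.] f [-2.02 -3.23  2.09] [-0.702  0.643  0.055] grip 49.97457079589367 0.011531448395384574
```

>>> {"fn": "arm_command", "kwargs": {
  "targets": [
    [0,0,0,0.0003,0,0,0.133],
    [0,0,0,0.0003,0,0,0.133],
    [0,0,0,0.0003,0,0,0.133]
  ]
}}

```text
t: 8.52
tcp_pos: [0.5215, -0.056, 0.147]
tcp_rot: [-2.016, -2.408, 0.0]
force: [-3.0, -2.2, 3.6]
finger_gap: 0.0118
grip_force: 50.0
```

```bash
python3 look.py 9
```

```text
t 8.525 tcp [ 0.5215 -0.056   0.147 ] j [-0.196  0.377  1.777  0.     0.988 -0.373] yang 10.127267112258323 z [-0.001  0.    -1.   ] f [-2.96 -2.22  3.57] [-0.683  0.805  0.075] grip 49.97519373893738 0.01179676914847211
```

>>> {"fn": "arm_command", "kwargs": {
  "targets": [
    [0,-0.0005,-0.0017,-0.0003,0,0,0],
    [0,0,0,0.0003,0,0,0.133],
    [0,0,0,0.0003,0,0,0.133],
    [0,0,0,0.0003,0,0,0.133]
  ]
}}

```text
t: 9.02
tcp_pos: [0.5213, -0.0562, 0.1468]
tcp_rot: [-2.256, -2.186, -0.0]
force: [-1.7, -1.5, 3.3]
finger_gap: 0.0121
grip_force: 50.0
```

```bash
python3 look.py 8
```

```text
t 9.025 tcp [ 0.5213 -0.0562  0.1468] j [-1.960e-01  3.770e-01  1.778e+00  1.000e-03  9.870e-01 -1.650e-01] yang -1.8017356528847879 z [-0.     0.001 -1.   ] f [-1.72 -1.53  3.25] [-0.39   0.657  0.069] grip 49.975364953279495 0.012055159359571471
```

>>> {"fn": "arm_command", "kwargs": {
  "targets": [
    [0,0,0,0.0003,0,0,0.133],
    [0,0,0,0.0003,0,0,0.133]
  ]
}}

```text
t: 9.28
tcp_pos: [0.5212, -0.0561, 0.1467]
tcp_rot: [-2.402, -2.024, -0.0]
force: [-2.7, -2.4, 3.4]
finger_gap: 0.0116
grip_force: 50.0
```

```bash
python3 look.py 9
```

```text
t 9.275 tcp [ 0.5212 -0.0561  0.1467] j [-1.960e-01  3.770e-01  1.778e+00  1.000e-03  9.870e-01 -2.600e-02] yang -9.78167092317623 z [-0.     0.001 -1.   ] f [-2.73 -2.41  3.43] [-0.299  0.758  0.036] grip 49.9753837287426 0.01162642981829796
```

>>> {"fn": "arm_command", "kwargs": {
  "targets": [
    [0,0,-0.001,0,0,0,0.133],
    [0,0,0,0.0003,0,0,0.133],
    [0,0,0,0.0003,0,0,0.133]
  ]
}}

```text
t: 9.65
tcp_pos: [0.521, -0.0561, 0.1465]
tcp_rot: [-2.6, -1.762, -0.0]
force: [-1.5, -1.2, 3.1]
finger_gap: 0.0114
grip_force: 50.0
```

```bash
python3 look.py 8
```

```text
t 9.65 tcp [ 0.521  -0.0561  0.1465] j [-1.960e-01  3.770e-01  1.778e+00  1.000e-03  9.860e-01  1.830e-01] yang -21.75149916236958 z [-0.     0.001 -1.   ] f [-1.55 -1.25  3.11] [-0.251  0.685  0.057] grip 49.97356116771698 0.011438572124732376
```

>>> {"fn": "arm_command", "kwargs": {
  "targets": [
    [0,0,0,0.0003,0,0,0.133],
    [0,0,0,0.0003,0,0,0.133],
    [0,0,0,0.0003,0,0,0.133]
  ]
}}

```text
t: 10.02
tcp_pos: [0.521, -0.0561, 0.1464]
tcp_rot: [-2.77, -1.481, -0.0]
force: [-1.9, -1.8, 5.1]
finger_gap: 0.012
grip_force: 50.0
```

```bash
python3 look.py 9
```

```text
t 10.025 tcp [ 0.521  -0.0561  0.1464] j [-1.960e-01  3.770e-01  1.779e+00  1.000e-03  9.860e-01  3.920e-01] yang -33.718185651308076 z [-0.     0.001 -1.   ] f [-1.92 -1.81  5.14] [-0.094  0.867  0.159] grip 49.96746897697449 0.011984942852236313
```

>>> {"fn": "arm_command", "kwargs": {
  "targets": [
    [0,0,0,0,0,0,0.133],
    [0,0,0,0.0002,0,0,0.133]
  ]
}}

```text
t: 10.28
tcp_pos: [0.5209, -0.056, 0.1463]
tcp_rot: [-2.866, -1.285, -0.0]
force: [-3.1, -1.2, 4.7]
finger_gap: 0.0119
grip_force: 50.0
```

```bash
python3 look.py 8
```

```text
t 10.275 tcp [ 0.5209 -0.056   0.1463] j [-1.960e-01  3.770e-01  1.779e+00  1.000e-03  9.860e-01  5.310e-01] yang -41.68849204366939 z [-0.     0.001 -1.   ] f [-3.11 -1.23  4.65] [-0.051  0.863  0.201] grip 49.962955862574745 0.011916716604665274
```

>>> {"fn": "arm_command", "kwargs": {
  "targets": [
    [0,0,0,0,0,0,0.133],
    [0,0,0,0.0003,0,0,0.133]
  ]
}}

```text
t: 10.52
tcp_pos: [0.5209, -0.0559, 0.1463]
tcp_rot: [-2.948, -1.083, 0.0]
force: [-4.0, -1.6, 4.7]
finger_gap: 0.0118
grip_force: 50.0
```

```bash
python3 look.py 8
```

```text
t 10.525 tcp [ 0.5209 -0.0559  0.1463] j [-1.960e-01  3.770e-01  1.779e+00  1.000e-03  9.860e-01  6.700e-01] yang -49.663405768343594 z [-0.     0.001 -1.   ] f [-4.01 -1.63  4.7 ] [0.097 0.967 0.312] grip 49.960152217136056 0.011842373200491153
```

>>> {"fn": "arm_command", "kwargs": {
  "targets": [
    [0,0,0,0,0,0,0.133],
    [0,0,0,0.0003,0,0,0.133]
  ]
}}

```text
t: 10.78
tcp_pos: [0.5209, -0.0559, 0.1462]
tcp_rot: [-3.016, -0.875, 0.0]
force: [-3.9, -0.6, 5.7]
finger_gap: 0.0116
grip_force: 50.0
```

```bash
python3 look.py 8
```

```text
t 10.775 tcp [ 0.5209 -0.0559  0.1462] j [-1.960e-01  3.770e-01  1.779e+00  1.000e-03  9.860e-01  8.090e-01] yang -57.64032211318784 z [-0.     0.001 -1.   ] f [-3.92 -0.61  5.7 ] [0.183 0.99  0.394] grip 49.96000598097453 0.011557256798740702
```

>>> {"fn": "arm_command", "kwargs": {
  "targets": [
    [0,0,0,0,0,0,0.133],
    [0,0,0,0,0,0,0.067],
    [0,0,0,0,0,0,0],
    [0,0,0,0,0,0,0],
    [0,0,0,0,0,0,0]
  ]
}}

```text
t: 11.4
tcp_pos: [0.5208, -0.0559, 0.1462]
tcp_rot: [-3.057, -0.719, 0.001]
force: [-3.1, 0.4, 5.6]
finger_gap: 0.0119
grip_force: 50.0
```

```bash
python3 look.py 8
```

```text
t 11.4 tcp [ 0.5208 -0.0559  0.1462] j [-1.960e-01  3.770e-01  1.779e+00  1.000e-03  9.860e-01  9.120e-01] yang -63.53560702426712 z [-0.001  0.001 -1.   ] f [-3.13  0.42  5.64] [0.308 1.015 0.392] grip 49.95931546407519 0.011861266279545497
```

>>> {"fn": "arm_command", "kwargs": {
  "targets": [
    [0.5,0,0,0,0,0,0],
    [0.5,0,0,0,0,0,0],
    [0.5,0,0,0,0,0,0],
    [0.5,0,0,0,0,0,0],
    [0.5,0,0,-0.04,0,0,0],
    [0.5,0,0,-0.1,0,0,0],
    [0.5,0,0,-0.1,0,0,0],
    [0.5,0,0,-0.1,0,0,0],
    [0,0.08,0,0,0,0,0],
    [0,0.08,0,0,0,0,0],
    [0,0,0,0,0,0,0],
    [0,0,0,0,0,0,0],
    [0,0,0,0,0,0,0],
    [0,0,0,0,0,0,0],
    [0,0,0,0,0,0,0]
  ],
  "force": 20
}}

```text
t: 13.28
tcp_pos: [0.5568, -0.0388, 0.2311]
tcp_rot: [3.059, 0.714, 0.0]
force: [0.5, -0.5, 0.6]
finger_gap: 0.0005
grip_force: 0.0
```

```bash
python3 look.py 10 wrist top; python3 - <<'E'
from h import *
for n,b in(("wrist",(100,330,150,480)),("top",(205,300,270,380))):
    p,d,K,T=load(n);w=np.zeros(d.shape,bool);w[b[0]:b[1],b[2]:b[3]]=1
    P=cloud(d,K,T,red(p)&w);print(n,"red",len(P),P.mean(0) if len(P) else "")
    Q=cloud(d,K,T,w);Q=Q[np.hypot(Q[:,0]-.521,Q[:,1]+.056)<.05]
    for lo in np.arange(.11,.21,.01):
        q=Q[(Q[:,2]>lo)&(Q[:,2]<lo+.01)]
        if len(q):print(lo.round(3),len(q),q.mean(0).round(4))
E
```

```text
t 13.275 tcp [ 0.5568 -0.0388  0.2311] j [-0.153  0.341  1.601  0.     1.199  0.959] yang -63.722867293914405 z [ 0. -0. -1.] f [ 0.48 -0.55  0.6 ] [-0.015  0.148 -0.032] grip 0.0 0.00050169461197654
[[0.442, -0.863, -0.245, 0.625], [-0.897, -0.426, -0.121, -0.005], [0.0, 0.273, -0.962, 0.41], [0.0, 0.0, 0.0, 1.0]]
wrist red 0 
0.11 137 [ 0.5275 -0.0528  0.1168]
0.12 229 [ 0.5274 -0.0527  0.1237]
0.13 88 [ 0.5304 -0.0506  0.1352]
0.14 64 [ 0.5309 -0.0507  0.1447]
0.15 17 [ 0.5313 -0.0512  0.1537]
0.16 25 [ 0.5299 -0.052   0.1663]
0.17 32 [ 0.525  -0.0544  0.1753]
0.18 25 [ 0.5204 -0.0567  0.1845]
top red 0
```

View pics/wrist10.png

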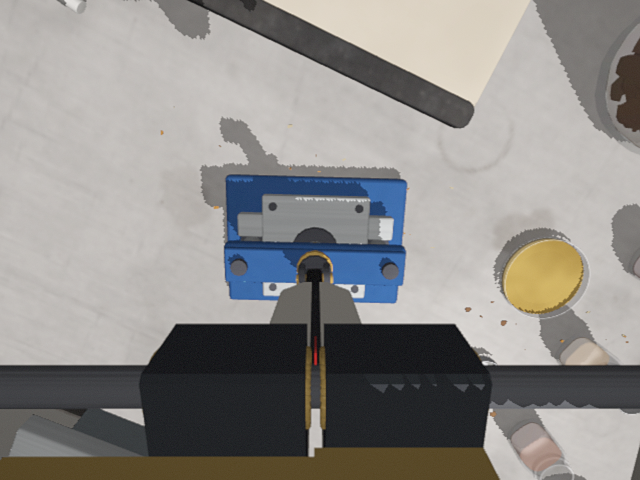

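The lever is still open. Its back face is at (0.531,-0.051), so it folds toward -153°, and the closed fingers stand behind it.

>>> {"fn": "arm_command", "kwargs": {
  "targets": [
    [0,0,0,0.053,0,0,0],
    [0,0,0,0.053,0,0,0],
    [0,0,0,0.052,0,0,0],
    [0,-0.06,0,0,0,0,0],
    [0,-0.06,0,0,0,0,0],
    [0,-0.045,0,0.006,0,0,0],
    [0,-0.045,0,0.006,0,0,0],
    [0,-0.035,0,0.0174,0,0,0],
    [0,-0.035,0,0.0174,0,0,0],
    [0,0,0,0,0,0,0]
  ]
}}

```text
t: 14.62
tcp_pos: [0.494, -0.0711, 0.1825]
tcp_rot: [3.056, 0.714, 0.002]
force: [-11.5, -5.5, 29.3]
finger_gap: 0.0003
grip_force: 14.2
```

```bash
python3 look.py 11
```

```text
t 14.625 tcp [ 0.494  -0.0711  0.1825] j [-0.235  0.286  1.808 -0.002  1.045  0.878] yang -63.7083740920687 z [ 0.002 -0.003 -1.   ] f [-11.53  -5.52  29.26] [-1.086  2.398 -0.014] grip 14.213597375273821 0.0002544584557723998
```

```bash
python3 look.py 12 wrist scene; python3 - <<'E'
import cv2,numpy as np
a=cv2.imread("pics/scene12.png")[190:310,250:400];b=cv2.imread("pics/wrist12.png")[180:480,150:500]
cv2.imwrite("pics/c12.png",np.hstack([cv2.resize(a,(400,320),interpolation=2),cv2.resize(b,(400,320))]))
E
```

```text
t 14.625 tcp [ 0.494  -0.0711  0.1825] j [-0.235  0.286  1.808 -0.002  1.045  0.878] yang -63.7083740920687 z [ 0.002 -0.003 -1.   ] f [-11.53  -5.52  29.26] [-1.086  2.398 -0.014] grip 14.213597375273821 0.0002544584557723998
[[0.443, -0.863, -0.243, 0.562], [-0.897, -0.425, -0.123, -0.036], [0.003, 0.272, -0.962, 0.361], [0.0, 0.0, 0.0, 1.0]]
```

View pics/c12.png

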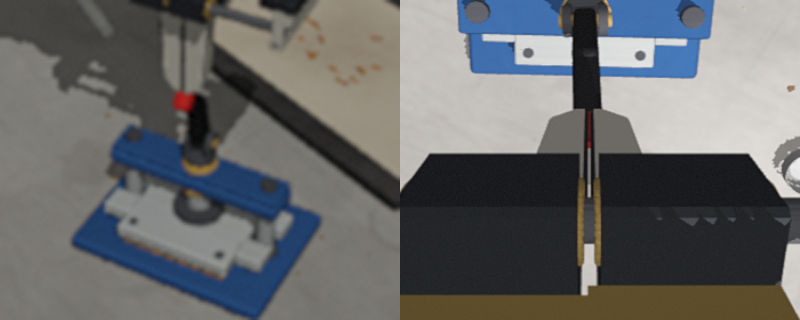

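The lever is partly folded (red tip at (184,100)). Friction at the fingertip makes the push run too far inward, so I'll ease up and follow a larger arc.

>>> {"fn": "arm_command", "kwargs": {
  "targets": [
    [0,-0.0056,0,-0.0128,0,0,0],
    [0,0,0,0,0,0,0]
  ]
}}

```text
t: 14.98
tcp_pos: [0.4929, -0.0706, 0.1834]
tcp_rot: [3.059, 0.714, 0.001]
force: [-0.7, -1.8, 6.3]
finger_gap: 0.0004
grip_force: 3.1
```

>>> {"fn": "arm_command", "kwargs": {
  "targets": [
    [0,-0.0328,0,0.026,0,0,0],
    [0,0,0,0,0,0,0]
  ]
}}

```text
t: 15.22
tcp_pos: [0.4847, -0.0752, 0.1777]
tcp_rot: [3.057, 0.715, -0.002]
force: [-12.5, -8.0, 21.3]
finger_gap: 0.0007
grip_force: 10.7
```

>>> {"fn": "arm_command", "kwargs": {
  "targets": [
    [0,-0.044,0,0.018,0,0,0],
    [0,0,0,0,0,0,0]
  ]
}}

```text
t: 15.48
tcp_pos: [0.4753, -0.0794, 0.172]
tcp_rot: [3.059, 0.714, -0.0]
force: [-1.8, -2.5, 5.2]
finger_gap: 0.0006
grip_force: 2.2
```

>>> {"fn": "arm_command", "kwargs": {
  "targets": [
    [0,-0.025,0,0.037,0,0,0],
    [0,0,0,0,0,0,0]
  ]
}}

```text
t: 15.72
tcp_pos: [0.4693, -0.0819, 0.1623]
tcp_rot: [-3.059, -0.714, 0.002]
force: [-1.6, -1.3, 1.9]
finger_gap: 0.0004
grip_force: 1.0
```

```bash
python3 look.py 13 scene top; python3 - <<'E'
import cv2,numpy as np
a=cv2.imread("pics/scene13.png")[190:310,250:400];b=cv2.imread("pics/top13.png")[190:310,250:400]
cv2.imwrite("pics/c13.png",np.hstack([cv2.resize(a,(400,320),interpolation=2),cv2.resize(b,(400,320),interpolation=2)]))
E
```

```text
t 15.725 tcp [ 0.4693 -0.0819  0.1623] j [-2.700e-01  2.740e-01  1.882e+00 -1.000e-03  9.870e-01  8.420e-01] yang -63.7192418924472 z [-0.001 -0.    -1.   ] f [-1.59 -1.32  1.94] [-0.197  0.394 -0.009] grip 1.037329287173634 0.00036176240185369025
```

View pics/c13.png

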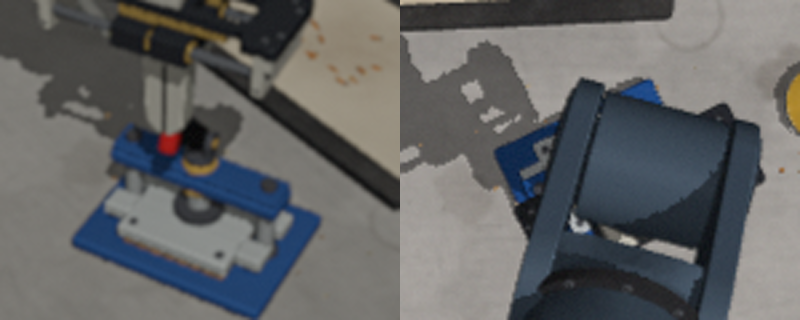

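The lever is following: the red tip is now at (168,143), about 1 rad folded, and the forces are low.

>>> {"fn": "arm_command", "kwargs": {
  "targets": [
    [0,-0.02,0,0.024,0,0,0],
    [0,0,0,0,0,0,0]
  ]
}}

```text
t: 16.08
tcp_pos: [0.4652, -0.0838, 0.1562]
tcp_rot: [-3.059, -0.714, 0.001]
force: [-0.4, 0.5, -0.3]
finger_gap: 0.0005
grip_force: 0.0
```

>>> {"fn": "arm_command", "kwargs": {
  "targets": [
    [0,-0.016,0,0.024,0,0,0],
    [0,0,0,0,0,0,0]
  ]
}}

```text
t: 16.32
tcp_pos: [0.4617, -0.0855, 0.1503]
tcp_rot: [-3.059, -0.714, 0.001]
force: [0.5, -0.2, -0.8]
finger_gap: 0.0007
grip_force: 0.0
```

>>> {"fn": "arm_command", "kwargs": {
  "targets": [
    [0,-0.008,0,0.016,0,0,0],
    [0,0,0,0,0,0,0]
  ]
}}

```text
t: 16.58
tcp_pos: [0.46, -0.0864, 0.1465]
tcp_rot: [-3.059, -0.714, 0.001]
force: [-0.3, 0.8, -0.6]
finger_gap: 0.0007
grip_force: 0.0
```

>>> {"fn": "arm_command", "kwargs": {
  "targets": [
    [0,0,0,0.008,0,0,0],
    [0,0,0,0,0,0,0]
  ]
}}

```text
t: 16.82
tcp_pos: [0.4601, -0.0864, 0.1447]
tcp_rot: [-3.059, -0.714, 0.001]
force: [-1.7, -0.5, 1.8]
finger_gap: 0.0007
grip_force: 0.8
```

>>> {"fn": "arm_command", "kwargs": {
  "targets": [
    [0,0,0,0.006,0,0,0],
    [0,0,0,0,0,0,0]
  ]
}}

```text
t: 17.08
tcp_pos: [0.4603, -0.0864, 0.1432]
tcp_rot: [3.059, 0.714, 0.0]
force: [-1.6, -0.4, 2.1]
finger_gap: 0.0007
grip_force: 1.0
```

```bash
python3 look.py 14 scene wrist; python3 - <<'E'
import cv2,numpy as np
a=cv2.imread("pics/scene14.png")[190:310,250:400];b=cv2.imread("pics/wrist14.png")[100:400,150:500]
cv2.imwrite("pics/c14.png",np.hstack([cv2.resize(a,(400,320),interpolation=2),cv2.resize(b,(400,320),interpolation=2)]))
E
```

```text
t 17.075 tcp [ 0.4603 -0.0864  0.1432] j [-0.285  0.288  1.92  -0.     0.934  0.827] yang -63.71255572755185 z [ 0. -0. -1.] f [-1.64 -0.4   2.13] [-0.218  0.459 -0.013] grip 1.0465551847346433 0.0007169728034742283
[[0.443, -0.863, -0.244, 0.529], [-0.897, -0.426, -0.121, -0.052], [0.0, 0.273, -0.962, 0.322], [0.0, 0.0, 0.0, 1.0]]
```

View pics/c14.png

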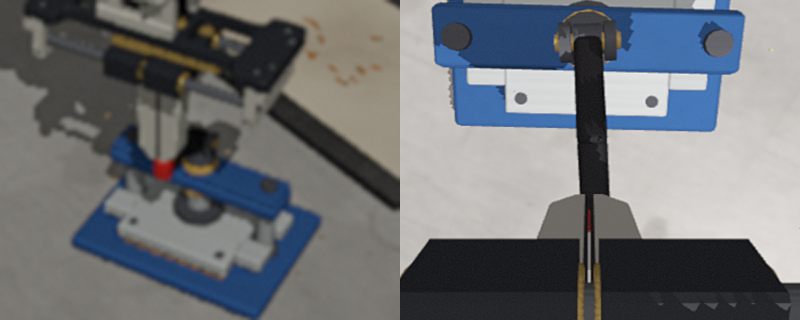

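The fingers are on the lever near its red end (162,168) and pushing it with 2–3 N. I'll press on gently until it reaches the stop.

>>> {"fn": "arm_command", "kwargs": {
  "targets": [
    [0,0,0,0.006,0,0,0],
    [0,0,0,0,0,0,0]
  ]
}}

```text
t: 17.42
tcp_pos: [0.4603, -0.0864, 0.1417]
tcp_rot: [3.059, 0.714, 0.0]
force: [-1.1, 0.1, 2.3]
finger_gap: 0.0007
grip_force: 0.9
```

>>> {"fn": "arm_command", "kwargs": {
  "targets": [
    [0,0,0,0.006,0,0,0],
    [0,0,0,0,0,0,0]
  ]
}}

```text
t: 17.68
tcp_pos: [0.4602, -0.0864, 0.1401]
tcp_rot: [-3.059, -0.714, 0.0]
force: [-1.0, -0.7, 2.9]
finger_gap: 0.0004
grip_force: 0.8
```

>>> {"fn": "arm_command", "kwargs": {
  "targets": [
    [0,0,0,0.004,0,0,0],
    [0,0,0,0,0,0,0]
  ]
}}

```text
t: 17.92
tcp_pos: [0.4602, -0.0864, 0.1392]
tcp_rot: [-3.059, -0.714, 0.0]
force: [-0.6, -0.6, 2.3]
finger_gap: 0.0006
grip_force: 1.0
```

>>> {"fn": "arm_command", "kwargs": {
  "targets": [
    [0,0,0,0.005,0,0,0],
    [0,0,0,0,0,0,0]
  ]
}}

```text
t: 18.18
tcp_pos: [0.4602, -0.0864, 0.1379]
tcp_rot: [-3.059, -0.714, 0.0]
force: [-1.0, -0.3, 0.7]
finger_gap: 0.0005
grip_force: 0.8
```

>>> {"fn": "arm_command", "kwargs": {
  "targets": [
    [0,0,0,0.004,0,0,0],
    [0,0,0,0,0,0,0]
  ]
}}

```text
t: 18.42
tcp_pos: [0.4602, -0.0864, 0.1369]
tcp_rot: [-3.059, -0.714, 0.0]
force: [-0.5, -0.6, 1.0]
finger_gap: 0.0005
grip_force: 0.9
```

>>> {"fn": "arm_command", "kwargs": {
  "targets": [
    [0,0,0,0.004,0,0,0],
    [0,0,0,0,0,0,0]
  ]
}}

```text
t: 18.68
tcp_pos: [0.4603, -0.0864, 0.1359]
tcp_rot: [-3.059, -0.714, -0.0]
force: [-0.4, -1.1, 1.8]
finger_gap: 0.0004
grip_force: 0.8
```

```bash
cat > ang.py <<'E'
from h import *
p,d,K,T=load("wrist");v=hsv(p)[...,2]<70
P=cloud(d,K,T,v);u=np.array([-.89,-.456]);w=P[:,:2]-[.5213,-.0557];rr=w@u;l=w@[.456,-.89]
k=(abs(l)<.005)&(rr>0)&(rr<.1)&(P[:,2]>.1)&(P[:,2]<.2)
for a in np.arange(0,.1,.006):
    q=k&(rr>=a)&(rr<a+.006)
    if q.sum()>3:print(a.round(3),q.sum(),np.median(P[q,2]).round(4),np.median(rr[q]).round(4))
E
python3 look.py 15 wrist; python3 ang.py
```

```text
t 18.675 tcp [ 0.4603 -0.0864  0.1359] j [-0.285  0.299  1.927  0.     0.916  0.827] yang -63.71586051837123 z [ 0.  0. -1.] f [-0.41 -1.05  1.77] [-0.235  0.28   0.03 ] grip 0.7784154189084802 0.00043257532044945065
[[0.443, -0.863, -0.245, 0.529], [-0.897, -0.426, -0.121, -0.052], [0.0, 0.273, -0.962, 0.315], [0.0, 0.0, 0.0, 1.0]]
0.0 313 0.1292 0.0032
0.006 339 0.1325 0.0091
0.012 328 0.1359 0.015
0.018 357 0.1391 0.021
0.024 348 0.1425 0.027
0.03 357 0.146 0.033
0.036 299 0.1478 0.0386
0.042 292 0.147 0.045
0.048 279 0.1471 0.0511
0.054 587 0.1609 0.0594
0.06 68 0.164 0.0602
0.066 11 0.1477 0.0677
```

The lever is at about 1.06 rad by depth and no longer following. I'll look closely.

```bash
python3 look.py 16 scene; python3 - <<'E'
import cv2,numpy as np
a=cv2.imread("pics/scene16.png")[215:275,285:345];b=cv2.imread("pics/wrist15.png")[180:480,220:460]
cv2.imwrite("pics/c16.png",np.hstack([cv2.resize(a,(400,500),interpolation=2),cv2.resize(b,(400,500),interpolation=2)]))
from h import *
p,d,K,T=load("wrist");P=cloud(d,K,T,red(p));P=P[(P[:,2]>.08)&(P[:,2]<.2)];w=P[:,:2]-[.5213,-.0557]
print("wrist red r,l,z",len(P),(w@[-.89,-.456]).round(3)[:5],(w@[.456,-.89]).round(3)[:5],P[:5,2])
p,d,K,T=load("scene");m=red(p);m[:215]=0;m[275:]=0;m[:,:285]=0;m[:,345:]=0;P=cloud(d,K,T,m);w=P[:,:2]-[.5213,-.0557]
print("scene red",np.c_[w@[-.89,-.456],w@[.456,-.89],P[:,2]].round(3).tolist()[::4])
E
```

```text
t 18.725 tcp [ 0.4603 -0.0864  0.1359] j [-0.285  0.299  1.927  0.     0.916  0.827] yang -63.71860565678763 z [ 0.  0. -1.] f [-0.07 -0.19  2.13] [-0.087  0.308  0.012] grip 0.6972462452813488 0.0005337713235253474
wrist red r,l,z 40 [0.07  0.07  0.069 0.071 0.071] [-0.001 -0.001 -0.    -0.001 -0.001] [0.1467819  0.14714742 0.14834413 0.14648171 0.14782352]
scene red [[0.078, -0.002, 0.148], [0.077, -0.002, 0.145], [0.077, 0.007, 0.148], [0.077, -0.002, 0.142], [0.078, 0.007, 0.147], [0.077, 0.0, 0.14], [0.074, 0.007, 0.14], [0.077, 0.005, 0.139], [0.076, -0.0, 0.134], [0.08, 0.002, 0.135]]
```

View pics/c16.png

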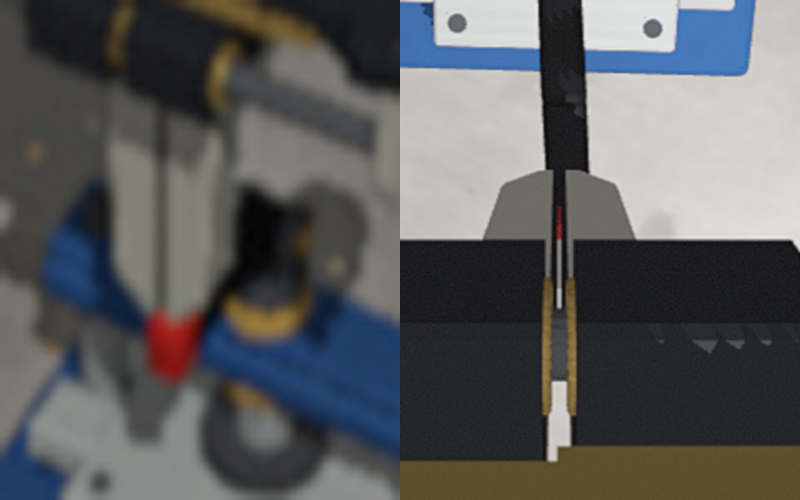

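```bash
python3 - <<'E'
from h import *
p,d,K,T=load("wrist")
# crop x:220+px*0.6, y:180+py*0.6
for x,y in((545,160),(545,175),(520,180),(520,200),(600,180),(600,200),(600,230),(590,172),(560,215),(560,190),(560,250),(560,280)):
    u=int(220+(x-400)*.6);v=int(180+y*.6);z=d[v,u];c=T[:3,:3]@(np.linalg.inv(K)@[u*z,v*z,z])+T[:3,3];w=c[:2]-[.5213,-.0557]
    print((u,v),p[v,u],"r %.4f l %.4f z %.4f"%(w@[-.89,-.456],w@[.456,-.89],c[2]))
E
```

```text
(307, 276) [64 61 61] r 0.0570 l -0.0043 z 0.1447
(307, 285) [110 107 100] r 0.0579 l -0.0041 z 0.1527
(292, 288) [108 105 100] r 0.0577 l -0.0103 z 0.1563
(292, 300) [110 107 101] r 0.0580 l -0.0097 z 0.1677
(340, 288) [106 102  98] r 0.0583 l 0.0097 z 0.1557
(340, 300) [110 108 103] r 0.0581 l 0.0090 z 0.1681
(340, 318) [112 108 102] r 0.0581 l 0.0081 z 0.1832
(334, 283) [183 179 177] r 0.1185 l 0.0139 z 0.0013
(316, 309) [79 29 28] r 0.0715 l -0.0005 z 0.1477
(316, 294) [29 27 27] r 0.0645 l -0.0004 z 0.1472
(316, 330) [116 113 110] r 0.1616 l -0.0015 z 0.0005
(316, 348) [112 110 108] r 0.1789 l -0.0017 z 0.0004
```

>>> {"fn": "arm_command", "kwargs": {
  "targets": [
    [0,0,0,-0.04,0,0,0],
    [0,0,0,-0.08,0,0,0],
    [0.5,0,0,-0.08,0,0,0],
    [0.5,0,0,-0.08,0,0,0],
    [0.5,-0.036,0,0,0,0,0],
    [0.5,0,0,0,0,0,0],
    [0.5,0,0,0,0,0,0],
    [0.5,0,0,0,0,0,0]
  ]
}}

```text
t: 19.77
tcp_pos: [0.452, -0.0903, 0.2055]
tcp_rot: [-3.059, -0.714, 0.001]
force: [-0.4, -0.7, 0.8]
finger_gap: 0.046
grip_force: 0.0
```

```bash
python3 look.py 17 wrist; python3 ang.py;python3 - <<'E'
from h import *
p,d,K,T=load("wrist");P=cloud(d,K,T,red(p));P=P[(P[:,2]>.08)&(P[:,2]<.2)];w=P[:,:2]-[.5213,-.0557]
print(len(P),P.mean(0),P.min(0),P.max(0),(w@[-.89,-.456]).mean(),(w@[.456,-.89]).mean(),(w@[-.89,-.456]).max())
E
```

```text
t 19.775 tcp [ 0.452  -0.0903  0.2055] j [-0.298  0.19   1.872  0.     1.081  0.814] yang -63.714796585531225 z [-0.001  0.    -1.   ] f [-0.38 -0.68  0.76] [-0.057  0.065  0.016] grip 0.0 0.04599822315955267
[[0.443, -0.863, -0.245, 0.521], [-0.897, -0.426, -0.121, -0.056], [-0.0, 0.273, -0.962, 0.384], [0.0, 0.0, 0.0, 1.0]]
0.0 169 0.1292 0.0028
0.006 187 0.1325 0.009
0.012 166 0.1358 0.0148
0.018 177 0.1391 0.0209
0.024 186 0.1426 0.0269
0.03 189 0.1459 0.0328
0.036 165 0.1478 0.0388
0.042 161 0.147 0.045
0.048 157 0.147 0.051
0.054 146 0.1471 0.057
0.06 141 0.1471 0.063
0.066 60 0.1472 0.0674
291 [ 0.45685568 -0.09083269  0.14742437] [ 0.45071833 -0.0972227   0.14284917] [ 0.46415487 -0.08367101  0.14936677] 0.07337595366391439 0.0018814834375033538 0.0787496814299251
```

>>> {"fn": "arm_command", "kwargs": {
  "targets": [
    [0.5,0.01,0.007,0.08,0,0,0],
    [0.5,0,0,0.08,0,0,0],
    [0.5,0,0,0.08,0,0,0],
    [0.5,0,0,0.062,0,0,0],
    [0,0,0,0,0,0,0],
    [0,0,0,0,0,0,0],
    [0,0,0,0,0,0,0],
    [0,0,0,0,0,0,0],
    [0,0,0,0,0,0,0],
    [0,0,0,0,0,0,0],
    [0,0,0,0,0,0,0]
  ],
  "force": 12
}}

```text
t: 21.2
tcp_pos: [0.4556, -0.0912, 0.1308]
tcp_rot: [3.058, 0.714, 0.001]
force: [1.0, -6.1, 3.8]
finger_gap: 0.0132
grip_force: 12.0
```

```bash
python3 look.py 18
```

```text
t 21.2 tcp [ 0.4556 -0.0912  0.1308] j [-2.980e-01  3.000e-01  1.941e+00 -1.000e-03  9.000e-01  8.150e-01] yang -63.70934584852457 z [ 0.001 -0.001 -1.   ] f [ 1.02 -6.1   3.83] [-1.022 -0.031  0.08 ] grip 12.001201808452606 0.013175330158693169
```

>>> {"fn": "arm_command", "kwargs": {
  "targets": [
    [0,0,0.005,0,0,0,0],
    [0,0,0,0,0,0,0]
  ]
}}

```text
t: 21.45
tcp_pos: [0.4555, -0.0917, 0.1304]
tcp_rot: [-3.059, -0.714, 0.001]
force: [-0.9, -1.1, 3.6]
finger_gap: 0.0133
grip_force: 12.0
```

>>> {"fn": "arm_command", "kwargs": {
  "targets": [
    [0,-0.003,0,0.016,0,0,0],
    [0,0,0,0,0,0,0]
  ]
}}

```text
t: 21.7
tcp_pos: [0.4543, -0.0923, 0.126]
tcp_rot: [-3.059, -0.714, 0.003]
force: [-2.3, -2.3, -0.7]
finger_gap: 0.0136
grip_force: 12.0
```

```bash
python3 look.py 18
```

```text
t 21.7 tcp [ 0.4543 -0.0923  0.126 ] j [-0.301  0.308  1.945 -0.     0.891  0.811] yang -63.70461005349576 z [-0.002  0.    -1.   ] f [-2.25 -2.33 -0.75] [-0.545  0.639  0.146] grip 12.001185715198517 0.01358767658780067
```

>>> {"fn": "arm_command", "kwargs": {
  "targets": [
    [0,-0.003,0,0.016,0,0,0],
    [0,-0.003,0,0.016,0,0,0],
    [0,0,0,0,0,0,0]
  ]
}}

```text
t: 22.08
tcp_pos: [0.4531, -0.0929, 0.118]
tcp_rot: [-3.059, -0.714, 0.002]
force: [-2.6, -4.0, -0.2]
finger_gap: 0.0135
grip_force: 12.0
```

>>> {"fn": "arm_command", "kwargs": {
  "targets": [
    [0,-0.002,0,0.016,0,0,0],
    [0,0,0,0,0,0,0]
  ]
}}

```text
t: 22.32
tcp_pos: [0.4529, -0.0932, 0.1142]
tcp_rot: [-3.059, -0.714, 0.002]
force: [-2.5, -3.3, -1.2]
finger_gap: 0.0138
grip_force: 12.0
```

>>> {"fn": "arm_command", "kwargs": {
  "targets": [
    [0,0,0,0.008,0,0,0],
    [0,0,0,0,0,0,0]
  ]
}}

```text
t: 22.58
tcp_pos: [0.4528, -0.0932, 0.1124]
tcp_rot: [-3.059, -0.714, 0.002]
force: [-4.8, -3.9, 2.4]
finger_gap: 0.0131
grip_force: 12.0
```

```bash
python3 look.py 19 wrist; python3 ang.py
```

```text
t 22.575 tcp [ 0.4528 -0.0932  0.1124] j [-0.304  0.327  1.959 -0.     0.856  0.809] yang -63.70553977900936 z [-0.001  0.    -1.   ] f [-4.8  -3.94  2.42] [-0.723  0.957  0.086] grip 11.962043792009354 0.013130882454435644
[[0.443, -0.862, -0.246, 0.522], [-0.897, -0.426, -0.121, -0.059], [-0.0, 0.274, -0.962, 0.291], [0.0, 0.0, 0.0, 1.0]]
0.0 416 0.127 0.0031
0.006 410 0.1287 0.0091
0.012 397 0.1304 0.015
0.018 416 0.132 0.021
0.024 413 0.1337 0.027
0.03 412 0.1353 0.0329
0.036 398 0.137 0.039
0.042 322 0.1378 0.0446
0.048 319 0.1353 0.051
0.054 284 0.1339 0.057
0.06 272 0.1325 0.0628
0.066 406 0.1316 0.0693
0.072 177 0.1314 0.0732
0.078 5 0.1673 0.0781
```

The lower half now slopes 15.6°, so the lever is at about 1.30 rad, its stop. I'll release and back off.

>>> {"fn": "arm_command", "kwargs": {
  "targets": [
    [0.5,0,0,0,0,0,0],
    [0.5,0,0,0,0,0,0],
    [0.5,0,0,0,0,0,0],
    [0.5,0,0,0,0,0,0],
    [0.5,0,0,-0.06,0,0,0],
    [0.5,0,0,-0.12,0,0,0],
    [0.5,0,0,-0.12,0,0,0],
    [0.5,0,0,-0.12,0,0,0],
    [0.5,0,0,0,0,0,0],
    [0.5,0,0,0,0,0,0]
  ]
}}

```text
t: 23.88
tcp_pos: [0.4529, -0.0931, 0.2172]
tcp_rot: [-3.059, -0.714, 0.001]
force: [0.5, -0.3, -0.5]
finger_gap: 0.0466
grip_force: 0.0
```

```bash
python3 look.py 20 wrist; python3 ang.py;python3 - <<'E'
from h import *
p,d,K,T=load("wrist");P=cloud(d,K,T,(hsv(p)[...,2]<70)|red(p));P=P[(P[:,2]>.105)&(P[:,2]<.145)];w=P[:,:2]-[.5213,-.0557]
a=w@[-.89,-.456];l=w@[.456,-.89];k=(a>.022)&(a<.09)&(abs(l)<.015)
for lo in(.024,.04,.055,.07):
    q=k&(a>lo)&(a<lo+.012);print(lo,q.sum(),P[q].mean(0))
print("yaw dir",np.polyfit(a[k],l[k],1))
E
```

```text
t 23.875 tcp [ 0.4529 -0.0931  0.2172] j [-0.303  0.178  1.854  0.     1.11   0.809] yang -63.713039662921844 z [-0.  0. -1.] f [ 0.52 -0.25 -0.46] [-0.02   0.187 -0.001] grip 0.0 0.04655511532976886
[[0.443, -0.863, -0.245, 0.522], [-0.897, -0.426, -0.121, -0.059], [-0.0, 0.273, -0.962, 0.396], [0.0, 0.0, 0.0, 1.0]]
0.0 159 0.1269 0.0032
0.006 159 0.1287 0.0088
0.012 153 0.1303 0.0149
0.018 145 0.1321 0.021
0.024 148 0.1337 0.027
0.03 154 0.1352 0.0331
0.036 154 0.1369 0.039
0.042 135 0.138 0.0448
0.048 126 0.1354 0.0511
0.054 116 0.1339 0.0569
0.06 112 0.1326 0.063
0.066 103 0.1309 0.069
0.072 33 0.13 0.0727
0.024 329 [ 0.49487006 -0.06988999  0.13438278]
0.04 307 [ 0.48085684 -0.07752452  0.13683906]
0.055 276 [ 0.46782238 -0.08476733  0.13290758]
0.07 267 [ 0.45460178 -0.0920801   0.12950422]
yaw dir [ 0.03053874 -0.00037722]
```

View pics/wrist20.png

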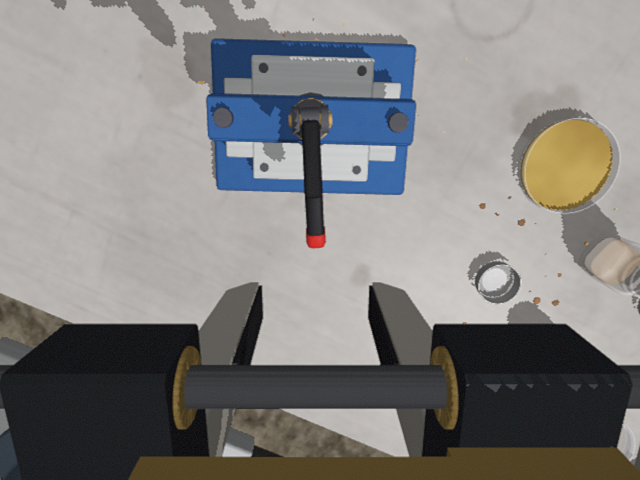

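The lever lies folded, with the red tip at (316,240). Its yaw is unchanged within 2°, the plate and bystanders are in place, and the gripper is clear.

```bash
python3 -c "
from workcell import r
print(r.sign_off())"
```

```text
the job is handed in; nothing more can be done
None
```

I handed the job in after about 24 s of the 72 s: the bolt is about 0.5 rad past first touch (by torque feel), the lever is folded to its stop (about 1.30 rad by depth image) and released, no bystander was touched, and I expect roughly 45–50 N on the plate, though I could not measure that and sign-off gave no verdict.

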